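# Turn a strip mould over on the turning ramp and put it under the flattening press

### The arm

A 6-joint arm with a two-finger parallel gripper is mounted at the origin on a cart in front of the work surface, level with it; the furniture and walls round the work are solid. World frame = base frame: x ahead of the robot, y to its left, z up, the work surface at z = 0. Lengths are in m, angles in degrees, forces in N, time in s.
With the tool pointing down it reaches from about 0.25 to 0.725 m from the base axis. Payload 9.7 kg.
Tool frame: the origin (TCP) lies at the very end of the fingers, on their centre line; the grasp point (between the pads) lies 19 mm behind it; z points along the fingers, y is the line along which they close (so a half turn about z gives the same grasp; the last joint's range is limited). The gripper opens to 85 mm and grips with 20 to 120 N. Pads are 22 mm wide; open, the fingers measure 114 mm over their backs; the gripper's body (76 mm by 85 mm) begins 54 mm behind the grasp point. The pads swing forward as they close: fully open they stand 13 mm farther back than shut.
Start: joints at [-68.927, 4.979, 10.078, 95.1, 0, 90], TCP at [0.198, -0.513, 0.231] pointing down, gripper open.
Joint ranges: [-179.16, 179.16], [-48.56, 103.87], [-65.8, 70.77], [-126.05, 130.52], [-82.76, 87.17], [-180, 180]. Speed limits (degrees/s): [127.2, 127.2, 147.25, 180, 180, 180].

### API

Orientations are given as [roll, pitch, yaw] about the fixed x, y, z axes, in that order (R = Rz(yaw) Ry(pitch) Rx(roll)).
In Python, from workcell import bot gives the robot as it stands.
- The arm moves only by the tool arm_command, never from a script. Its argument "series" is a list of rows, each a list of 4 numbers: the shift along the tool's x, y, z in m, then the turn about the tool's z in rad. A call has exactly 5 rows; each row is the pose to reach, as a shift and turn from the pose commanded when the call began, along the tool's axes at that moment; what a row does not reach only later rows make up. A row lasts 1/10 s, in which the tool goes at most 50 mm and 8.59 degrees, less where a joint would pass 70% of its speed; a pose out of reach is approached as far as the arm can. A call with a gripper value outside its range is refused whole. "hand" is the finger opening in m, from 0 to 0.0854, set as the call begins (left out, the last holds). The fingers move at their own pace and stop on an object; "grip_force" is the grip in N (left out, the last holds). Time passes only in rows, so rows that repeat a pose let the fingers close, or fill a call up. It gives the time, the measured TCP pose, the force, the opening and the grip force at its end, in the units of the state.
- bot.get_obs(): the state, without advancing time (a new reading comes with each control period).
- bot.camera(name): name is "scene" or "side" or "wrist"; returns a dict with "color" (400x640x3 uint8, blue, green, red), "camera_matrix" (3x3 intrinsics, pixels), "xyz" and "orientation" of the camera in the world; the wrist camera has in their place "T_tool_cam" (4x4, takes a point from camera to tool coordinates, whose origin is the TCP and whose axes are the flange's). Camera axes: x right, y up, looking along -z (the intrinsics and any distortion apply to the point x, -y, -z); pixel columns grow to the right and rows downward; lengths in m; the calibration is good to about 2 mm. A picture is of the moment at which its call begins: read the wrist's pose just before it. There is no depth.
- bot.job_done(): hands the job in; it is judged then, once.
Trained networks look in the newest picture that a camera, given by its name, has taken for a name from the list of things; names that differ only in an ending like _2 or _b are one class to them, and where a whole thing is asked for, a point or a joint stands for the part that bears it (a point fixed in the world has none). Each returns a list of dicts, best first, with "confidence" (0 to 1); they miss things now and then, are a little off and sometimes report something else, mostly with a low value. They report only what shows in the picture. A call takes as long as a camera call.
- bot.find_in(camera, target): "location" ([column, row] in pixels, amid what is visible of it).
- bot.mark_of(camera, target): "location" ([column, row] in pixels: a listed point, or the origin of a listed thing).
The state is a dict: "time": time; "q": joint angles; "qd": joint speeds; "joint_efforts": joint torques, N m; "ee_pos": TCP position; "tcp_rot": TCP orientation; "wrist_force": force on the tool from outside, world axes, zero at the start; "torque": the same for the moment, N m; "opening": finger opening in m; "grasp_force": force on a finger pad.
Only numpy, scipy, OpenCV 4.12 (cv2) and the standard library are available. Lean on these libraries where they do the work, as an engineer would, in place of code of your own. Each camera call takes 0.05 s, during which the arm holds its last target. There are 200 camera calls.

### The job

The resin in the strip mould with the X and O cavities has set and must finish hardening face down under the flattening press so that it does not curl. Drop the mould across the edge of the turning ramp so that it flips over and lands face down in the catch tray, then lay it, still face down, flat in the press bed between the corner stops, and push the press lever past its stiff detent fully home into float, so that the platen sinks down onto the mould. Leave the bookmark mould, the jar and the thick animal-shaped mould where they are.

Things in the scene. Friction and masses are not known exactly. Their poses are not given: they have to be found in the camera images.
- strip_mould: The work: silicone strip mould 42 x 136 x 12 mm (x, y, z), 70 g, stiff enough to handle as a bar, with a row of X and O cavities in its top face, filled with set resin. Starts face up on the table. Origin: centre of its flat back; y along its length; z out of the cavity face (z down = face down; the origin is then 12 mm above what it lies on).
- turning_ramp: Fixed turning ramp of bent sheet: a sheet climbs at 60 degrees to a rounded level edge (brink), an upright face drops beyond it, a catch tray lies at its foot. Origin: on the table straight below the middle of the brink. x: the way a part falls, out over the tray; y: along the brink; z up. Brink 70 mm wide, 155 mm high. Base x -99 to +201, y +-43 mm.
- ramp_edge (a point): Middle of the brink's top, 140 mm above the tray floor; x as turning_ramp. The mould, let go level, lengthways along x, 0 to 20 mm above the brink and its middle 10 to 25 mm beyond it (17 is best), tips off, turns over end for end and lands face down in the tray. Farther out it sticks half turned, leaning on the upright face; short of the brink it slides back down the ramp.
- catch_floor (a point): Middle of the tray's floor, 15 mm above the table, 104 mm beyond the brink; x as turning_ramp. Floor 64 mm wide, but only 30 mm within 38 mm of this point along x (finger room down to 6 mm above the table). Side rails 28 mm high only along its ends, over 45 mm from this point; end stop 42 mm high, 92 mm away. The mould lands with its middle -24 to +21 mm from here along x, a little askew.
- press: Fixed flattening press. Origin: on the table below the middle of its bed; x: from its open front to the hinge at its back; y: to its left; z up. Base plate 10 mm thick: x -83 to +161, y +-45 mm; the lever's foot is on its left, x +75 to +161, y to +138. The platen's hinge runs along y at x +112, 46 mm above the table.
- press_bed (a point): Middle of the press bed's top, 28 mm above the table; axes as press. Here the mould belongs, its length along x, between corner stops 8 mm higher than the bed, inner faces 145 mm apart along x, 51 mm along y. Within 30 mm of the middle along x there are no stops and the bed is 30 mm wide (finger room down to 10 mm above the table).
- platen (a joint): Angle of the platen, a weighted plate 166 x 56 mm, 450 g, hinged behind the bed. 0 (+-0.05) = held up by the lever's catch, 6 degrees forward of upright: top edge 228 mm above the table at press x +93. 1.466 = level on a mould lying flat in the bed, 1.566 = on the empty bed. Once freed it sinks by itself against a damper in about 4 s.
- lever (a joint): Angle of the hold/float lever: 0 to 0.05 = hold (leans to the front, catches the platen up), 0.62 to 0.72 = float (leans to the back, platen free). It moves freely (1 N at the knob) to 0.06; there a sprung detent takes about 8 N to pass; beyond 0.4 it springs on to float by itself and stays. Hard stop at 0.72.
- lever_knob (a point): Centre of the black ball knob, 28 mm across, at the top of the lever, 112 mm from its pivot, 137 mm above the table in hold and in float, 144 mm half-way. From hold to float it swings 79 mm to the back, from press x +99 to +177, 112 mm left of the bed's middle line. Below it the lever is a 12 mm bar.
- lever_pivot (a point): Middle of the lever's pivot, 32 mm above the table, below the knob's half-way position; the shaft runs along press y.
- bookmark_mould: Bystander: an empty long shallow mould 36 x 163 x 10 mm with one plain trough, on the table. Origin: centre of its underside; y along its length.
- confetti_jar: Bystander: jar 39 mm across, 82 mm high, standing on the table behind the turning ramp. Origin: centre of its foot.
- animal_mould: Bystander: thick lumpy animal-shaped mould 144 x 164 x 63 mm, on the table to the right. Origin: centre of its underside.

How it is judged:
By the outcome, as a careful person would: the job done as asked, in the order asked, and still so for the second after the job is handed in, with the robot touching nothing.
It also fails if it takes over 64 s, if anything falls off the work surface, if the arm or the gripper's body presses on something with over 40 N, if the wrist force passes 120 N, or if a joint passes its speed limit or range.

## Working session

There is one attempt and no reset: what is moved stays moved. The work goes in short steps, Python scripts to look and compute and a tool call to move; the robot and the scene stay as the last step left them, time stands still between calls to the robot, and variables do not carry over. Pictures are saved under pics/ and viewed, at most 10 in all, crops included, and the job is handed in when it is done.

Besides the shell and the picture viewer there is one more tool, called after "Emit:" by a JSON object that holds its "op" and its "data", one argument or row to a line. arm_command: Moves the arm, as the interface text tells. Its arguments: {"type":"object","properties":{"series":{"type":"array"},"hand":{"type":"number"},"grip_force":{"type":"number"}},"required":["series"]}

```bash
ls; mkdir -p pics; python3 - <<'E'
from workcell import bot
import cv2,numpy as np
o=bot.get_obs();print({k:np.round(v,3).tolist() for k,v in o.items()})
for c in ["scene","side"]:
    p=bot.camera(c);cv2.imwrite(f"pics/{c}0.png",p["color"])
    print(c,np.round(p["camera_matrix"],1).tolist(),p["xyz"],p["orientation"],[k for k in p])
    for t in ["strip_mould","turning_ramp","ramp_edge","catch_floor","press","press_bed","lever_knob","lever_pivot","bookmark_mould","confetti_jar","animal_mould"]:
        print(t,[(np.round(d["location"]).tolist(),round(d["confidence"],2)) for d in bot.mark_of(c,t)[:2]],[(np.round(d["location"]).tolist(),round(d["confidence"],2)) for d in bot.find_in(c,t)[:1]])
p=bot.camera("wrist");cv2.imwrite("pics/w0.png",p["color"]);print(p["T_tool_cam"],p["camera_matrix"])
E
```

```text
pics
{'time': 0.0, 'q': [-68.925, 5.009, 10.033, 95.099, -0.001, 90.0], 'qd': [-0.062, 0.023, 0.0, 0.149, -0.034, 0.08], 'joint_efforts': [0.0, -52.038, 46.481, 0.016, 0.0, 0.0], 'ee_pos': [0.198, -0.513, 0.231], 'tcp_rot': [-179.925, 0.001, 21.075], 'wrist_force': [0.514, -0.556, 0.043], 'torque': [0.043, 0.012, -0.027], 'grasp_force': 0.0, 'opening': 0.085}
scene [[388.2, 0.0, 317.4], [0.0, 388.2, 200.0], [0.0, 0.0, 1.0]] [0.02468848 0.69874528 0.734023  ] [  59.67079894   -0.71546924 -149.40041976] ['color', 'camera_matrix', 'xyz', 'orientation']
strip_mould [([334.0, 263.0], 0.71)] [([336.0, 258.0], 0.55)]
turning_ramp [([262.0, 277.0], 0.65)] [([261.0, 260.0], 0.88)]
ramp_edge [] [([265.0, 259.0], 0.67)]
catch_floor [([286.0, 254.0], 0.7), ([260.0, 230.0], 0.51)] [([261.0, 258.0], 0.97)]
press [([379.0, 220.0], 0.94), ([195.0, 284.0], 0.6)] [([356.0, 211.0], 0.86)]
press_bed [([378.0, 214.0], 0.87)] [([355.0, 214.0], 0.94)]
lever_knob [([334.0, 186.0], 0.68)] [([331.0, 202.0], 0.75)]
lever_pivot [([328.0, 215.0], 0.53)] [([331.0, 204.0], 0.77)]
bookmark_mould [([297.0, 306.0], 0
[... 789 characters left out ...]
), ([339.0, 300.0], 0.58)] [([341.0, 299.0], 0.75)]
lever_pivot [([320.0, 222.0], 0.57)] [([327.0, 207.0], 0.64)]
bookmark_mould [([341.0, 300.0], 0.68)] [([337.0, 298.0], 0.97)]
confetti_jar [([231.0, 297.0], 0.73)] [([229.0, 284.0], 0.93)]
animal_mould [([361.0, 198.0], 0.85)] [([363.0, 191.0], 0.83)]
[[-1.26355662e-03  9.57369345e-01  2.88863879e-01  7.31644392e-02]
 [ 9.99998927e-01  9.95578938e-04  1.07461865e-03  1.13077901e-04]
 [ 7.41220157e-04  2.88864927e-01 -9.57369576e-01 -1.42922903e-01]
 [ 0.00000000e+00  0.00000000e+00  0.00000000e+00  1.00000000e+00]] [[342.80016556   0.         314.6266893 ]
 [  0.         342.80016556 194.52500263]
 [  0.           0.           1.        ]]
```

```bash
cat > h.py <<'E'
import numpy as np, cv2
from scipy.spatial.transform import Rotation as R
from workcell import bot
D=np.diag([1,-1,-1.])
def pose(cam,p,o=None):
    if cam!="wrist": return p["xyz"],R.from_euler("xyz",p["orientation"],degrees=True).as_matrix()
    T=np.eye(4);T[:3,:3]=R.from_euler("xyz",o["tcp_rot"],degrees=True).as_matrix();T[:3,3]=o["ee_pos"]
    T=T@p["T_tool_cam"];return T[:3,3],T[:3,:3]
def ray(P,K,px):
    c,Rm=P;d=np.linalg.inv(K)@[px[0],px[1],1.];return np.asarray(c),Rm@D@d
def onz(P,K,px,z):
    c,d=ray(P,K,px);return c+d*(z-c[2])/d[2]
def proj(P,K,X):
    c,Rm=P;v=K@D@Rm.T@(np.asarray(X)-c);return v[:2]/v[2]
def tri(rays):
    A=0;b=0
    for c,d in rays:
        d=d/np.linalg.norm(d);M=np.eye(3)-np.outer(d,d);A=A+M;b=b+M@c
    return np.linalg.solve(A,b)
E
python3 - <<'E'
from h import *
P={};K={}
for c in ["scene","side"]:
    p=bot.camera(c);P[c]=pose(c,p);K[c]=p["camera_matrix"]
    im=p["color"][130:340,170:450];cv2.imwrite(f"pics/{c}c.png",cv2.resize(im,None,fx=2.8,fy=2.8,interpolation=cv2.INTER_CUBIC))
for n,a,b,z in [("strip",(334,263),(352,257),0),("ramp",(262,277),(291,276),0),("catch",(286,254),(304,259),.015),("press",(379,220),(364,224),0),("bed",(378,214),(365,214),.028),("knob",(334,186),(332,195),.137),("pivot",(328,215),(320,222),.032),("book",(297,306),(341,300),0),("jar",(231,297),(231,297),0),("animal",(393,193),(361,198),0)]:
    print(n,onz(P["scene"],K["scene"],a,z).round(3),onz(P["side"],K["side"],b,z).round(3))
print("brink",onz(P["side"],K["side"],(291,230),.155).round(3))
E
```

```text
strip [ 0.428 -0.096  0.   ] [ 0.422 -0.106  0.   ]
ramp [0.57  0.062 0.   ] [0.577 0.042 0.   ]
catch [ 0.56  -0.042  0.015] [ 0.558 -0.033  0.015]
press [ 0.405 -0.38   0.   ] [ 0.412 -0.345  0.   ]
bed [ 0.408 -0.372  0.028] [ 0.413 -0.371  0.028]
knob [ 0.538 -0.289  0.137] [ 0.519 -0.259  0.137]
pivot [ 0.547 -0.271  0.032] [ 0.557 -0.256  0.032]
book [0.427 0.103 0.   ] [0.419 0.117 0.   ]
jar [0.592 0.166 0.   ] [0.704 0.176 0.   ]
animal [ 0.433 -0.587  0.   ] [ 0.452 -0.581  0.   ]
brink [0.574 0.053 0.155]
```

View pics/scenec.png

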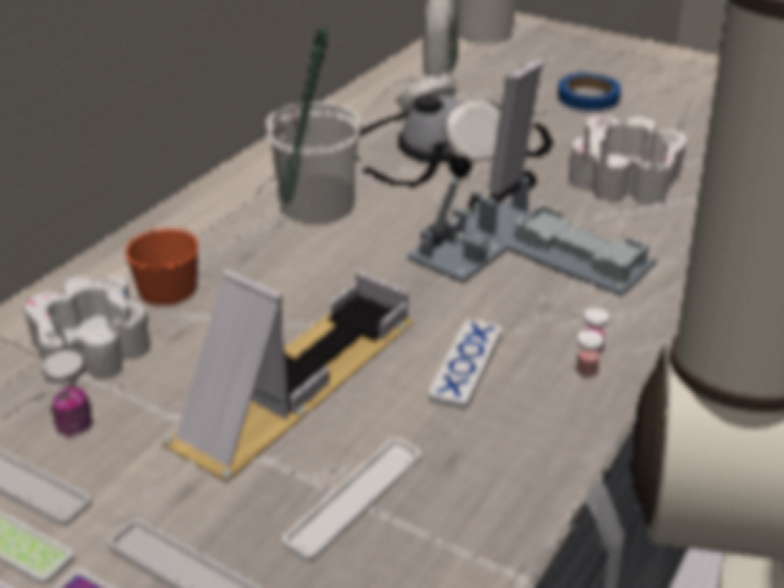

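View pics/sidec.png

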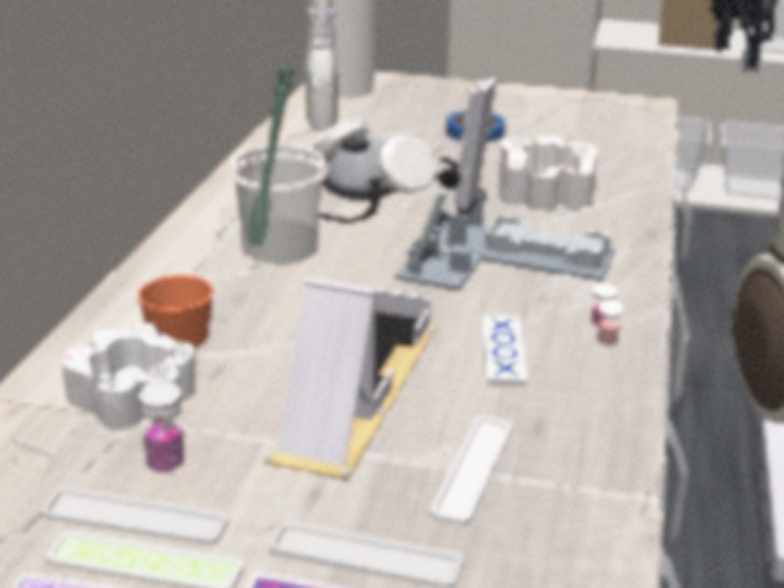

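```bash
cat > fit.py <<'E'
from h import *
from scipy.optimize import least_squares
P={};K={}
for c in ["scene","side"]:
    p=bot.camera(c);P[c]=pose(c,p);K[c]=p["camera_matrix"]
def fit(obs,x0):
    def tf(v,l): c,s=np.cos(v[2]),np.sin(v[2]);return [v[0]+c*l[0]-s*l[1],v[1]+s*l[0]+c*l[1],l[2]]
    def f(v): return np.concatenate([proj(P[c],K[c],tf(v,np.array(l)/1e3))-(np.array(px)/2.8+[169.7,129.7]) for c,l,px in obs])
    r=least_squares(f,x0,loss="soft_l1");print(r.x[:2].round(4),np.degrees(r.x[2]).round(2));print(r.fun.round(1).reshape(-1,2).tolist())
A,B="scene","side"
fit([(A,(-99,43,6),(168,443)),(A,(-99,-43,6),(224,475)),(A,(201,-43,6),(411,321)),(A,(0,35,155),(224,270)),(A,(0,-35,155),(282,293)),
 (B,(-99,43,6),(267,458)),(B,(-99,-43,6),(348,473)),(B,(201,-43,6),(436,325)),(B,(0,35,155),(306,281)),(B,(0,-35,155),(373,291))],[.57,.05,-1.6])
fit([(A,(-83,45,10),(621,291)),(A,(-83,-45,10),(653,262)),(A,(75,138,10),(461,278)),(A,(161,138,10),(409,257)),(A,(99,112,137),(460,168)),(A,(93,28,228),(512,63)),(A,(93,-28,228),(540,66)),
 (B,(-83,45,10),(607,275)),(B,(-83,-45,10),(612,248)),(B,(75,138,10),(460,285)),(B,(161,138,10),(398,276)),(B,(99,112,137),(449,178))],[.41,-.37,0])
for w in (0,np.pi):
  fit([(A,(21,68,12),(467,320)),(A,(-21,68,12),(503,325)),(A,(-21,-68,12),(468,405)),(A,(21,-68,12),(431,397)),
 (B,(21,68,12),(485,317)),(B,(-21,68,12),(521,317)),(B,(-21,-68,12),(526,379)),(B,(21,-68,12),(487,383))],[.425,-.1,np.pi-.2+w])
E
python3 fit.py
```

```text
[0.572  0.0538] -94.09
[[-3.5, -0.5], [0.3, 1.7], [0.2, -0.6], [0.2, -0.9], [-0.3, -0.2], [-1.2, 0.6], [0.4, 1.6], [-0.2, -0.0], [0.6, -1.8], [1.1, -1.4]]
[ 0.4105 -0.3651] -7.33
[[-0.3, 0.3], [1.2, -1.3], [0.3, 0.2], [-1.7, -1.4], [0.7, 0.3], [-0.1, 3.8], [-0.7, -2.6], [-1.4, 0.5], [1.7, -0.2], [0.2, 0.4], [-1.1, -0.8], [1.3, 0.7]]
[ 0.4272 -0.1059] 220.59
[[1.3, -0.4], [-24.9, -0.9], [-3.2, -0.2], [24.7, 1.1], [1.8, -0.5], [-22.2, 2.2], [-0.9, 0.8], [24.8, -4.0]]
[ 0.4488 -0.2289] 370.02
[[-1.3, 1.6], [-1.0, 2.9], [23.2, -49.1], [24.3, -48.8], [0.6, 1.3], [0.7, 1.8], [-2.8, -39.4], [-0.7, -41.4]]
```

```bash
cat >> h.py <<'E'
def go(x,y,z,yaw):
    o=bot.get_obs();Rm=R.from_euler("xyz",o["tcp_rot"],degrees=True).as_matrix()
    d=Rm.T@(np.array([x,y,z])-o["ee_pos"]);a=-(yaw-o["tcp_rot"][2]);a=(a+180)%360-180
    print("at",np.round(o["ee_pos"],4),np.round(o["tcp_rot"],2),"shift",d.round(4),"turn",np.radians(a).round(3),"t",round(o["time"],2),"F",np.round(o["wrist_force"],1),"q",np.round(o["q"],0),"open",round(float(o["opening"]),4),round(float(o["grasp_force"]),1))
E
cat >> fit.py <<'E'
fit([(A,(21,-68,12),(467,320)),(A,(-21,-68,12),(503,325)),(A,(-21,68,12),(468,405)),(A,(21,68,12),(431,397)),
 (B,(21,-68,12),(485,317)),(B,(-21,-68,12),(521,317)),(B,(-21,68,12),(526,379)),(B,(21,68,12),(487,383))],[.425,-.1,-.1])
go(.38,-.11,.2,75)
E
python3 fit.py | tail -4
```

```text
[[-1.3, 1.6], [-1.0, 2.9], [23.2, -49.1], [24.3, -48.8], [0.6, 1.3], [0.7, 1.8], [-2.8, -39.4], [-0.7, -41.4]]
[ 0.4263 -0.1064] 11.51
[[-0.5, -0.5], [-0.2, 0.6], [-0.5, -0.0], [-1.6, -0.6], [0.2, -0.4], [0.2, -0.0], [1.6, 0.5], [1.3, -1.4]]
at [ 0.1978 -0.5132  0.2313] [180.     0.    21.07] shift [ 0.315  -0.3107  0.0313] turn -0.941 t 2.65 F [0.7 0.4 1.1] q [-69.   5.  10.  95.  -0.  90.] open 0.0855 0.0
```

Emit:
{"op": "arm_command", "data": {
  "series": [
    [0.036,-0.03,0.007,-0.14],
    [0.072,-0.06,0.014,-0.28],
    [0.108,-0.09,0.021,-0.42],
    [0.144,-0.12,0.028,-0.56],
    [0.18,-0.149,0.035,-0.7]
  ],
  "hand": 0.08
}}

```text
time: 3.15
ee_pos: [0.3126, -0.3078, 0.1961]
tcp_rot: [180.0, 0.0, 61.5]
wrist_force: [0.8, -0.8, -0.2]
opening: 0.0801
grasp_force: 0.0
```

Emit:
{"op": "arm_command", "data": {
  "series": [
    [0.047,0,0.007,-0.14],
    [0.093,0.001,0.014,-0.28],
    [0.14,0.001,0.021,-0.42],
    [0.187,0.002,0.028,-0.56],
    [0.233,0.003,0.035,-0.7]
  ]
}}

```text
time: 3.65
ee_pos: [0.4277, -0.1049, 0.1613]
tcp_rot: [179.9, 0.0, 101.6]
wrist_force: [0.5, -1.6, 1.0]
opening: 0.0799
grasp_force: 0.0
```

```bash
cat > w.py <<'E'
from h import *
import sys
def wrist(name):
    o=bot.get_obs();p=bot.camera("wrist");cv2.imwrite(f"pics/{name}.png",p["color"]);return pose("wrist",p,o),p["camera_matrix"],p["color"]
E
python3 - <<'E'
from w import *
P,K,im=wrist("w1")
go(.4263,-.1064,.15,101.5)
for y,z in [(0,.012),(68,.012),(-68,.012)]:
    c,s=np.cos(.201),np.sin(.201);print(proj(P,K,[.4263-s*y/1e3,-.1064+c*y/1e3,z]))
E
```

```text
at [ 0.4299 -0.1002  0.1599] [ 1.7994e+02 -1.3000e-01  1.0233e+02] shift [-0.0054 -0.0048  0.0099] turn 0.015 t 3.7 F [-0.5  4.1 -1.2] q [-13. -11. -13.  88.   0.  64.] open 0.08 0.0
[313.13007758 179.9453032 ]
[313.07391191  99.70408331]
[313.17937649 250.37630276]
```

View pics/w1.png

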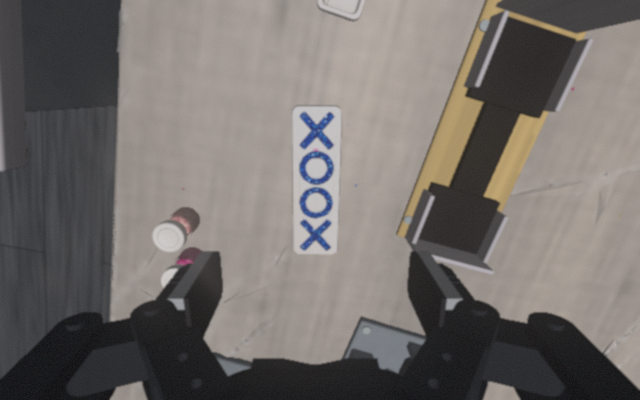

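```bash
python3 - <<'E'
from w import *
o=bot.get_obs();p=bot.camera("wrist");im=p["color"];P=pose("wrist",p,o);K=p["camera_matrix"]
hsv=cv2.cvtColor(im,cv2.COLOR_BGR2HSV)
m=((hsv[...,0]>95)&(hsv[...,0]<130)&(hsv[...,1]>110)&(hsv[...,2]>60)).astype(np.uint8);m[:80]=0;m[270:]=0;m[:,:270]=0;m[:,370:]=0
pts=np.argwhere(m)[:,::-1].astype(float)
w=np.array([onz(P,K,q,.012)[:2] for q in pts]).astype(np.float32)
r=cv2.minAreaRect(w*1000);print(len(pts),r)
a=np.array([onz(P,K,q,.012) for q in [(317.3,105),(316,255)]]);print(a,a.mean(0),np.degrees(np.arctan2(*(a[0]-a[1])[[1,0]])))
go(*a.mean(0)[:2],.002,101)
E
```

```text
1379 ((429.5621032714844, -110.0853042602539), (27.044349670410156, 122.50619506835938), 11.418167114257812)
[[ 0.41826379 -0.03819615  0.012     ]
 [ 0.44620764 -0.17108007  0.012     ]] [ 0.43223572 -0.10463811  0.012     ] 101.87556165542865
at [ 0.4285 -0.1026  0.1603] [-1.7998e+02 -8.0000e-02  1.0189e+02] shift [-0.003   0.0033  0.1583] turn 0.015 t 3.75 F [ 0.1 -0.  -0.4] q [-14. -11. -13.  88.   0.  65.] open 0.0798 0.0
```

Emit:
{"op": "arm_command", "data": {
  "series": [
    [-0.001,0.001,0.03,0],
    [-0.002,0.0025,0.07,0],
    [-0.002,0.0025,0.1,0],
    [-0.002,0.0025,0.1,0],
    [-0.002,0.0025,0.1,0]
  ]
}}

```text
time: 4.25
ee_pos: [0.4298, -0.1086, 0.0621]
tcp_rot: [-180.0, -0.0, 101.2]
wrist_force: [0.4, -0.8, 1.2]
opening: 0.0802
grasp_force: 0.0
```

```bash
python3 - <<'E'
from w import *
o=bot.get_obs();p=bot.camera("wrist");im=p["color"];P=pose("wrist",p,o);K=p["camera_matrix"]
cv2.imwrite("pics/w2.png",im)
hsv=cv2.cvtColor(im,cv2.COLOR_BGR2HSV)
m=((hsv[...,0]>95)&(hsv[...,0]<130)&(hsv[...,1]>110)&(hsv[...,2]>60))
m[:,:220]=0;m[:,420:]=0
pts=np.argwhere(m)[:,::-1].astype(float)
w=np.array([onz(P,K,q,.012)[:2] for q in pts]).astype(np.float32)
r=cv2.minAreaRect(w*1000);print(len(pts),r,pts.min(0),pts.max(0))
go(.430,-.108,.002,101.4)
E
```

```text
3223 ((429.50604248046875, -110.25641632080078), (27.81816291809082, 124.00361633300781), 11.205718040466309) [290. 116.] [339. 310.]
at [ 0.4305 -0.1087  0.063 ] [1.7991e+02 4.0000e-02 1.0124e+02] shift [ 0.0009 -0.0005  0.061 ] turn -0.003 t 4.3 F [ 0.8 -0.   0.5] q [-14. -10. -23.  77.  -0.  65.] open 0.0799 0.0
```

Emit:
{"op": "arm_command", "data": {
  "series": [
    [0,-0.0005,0.03,0],
    [0,-0.0005,0.05,0],
    [0,-0.0005,0.0595,0],
    [0,-0.0005,0.0595,0],
    [0,-0.0005,0.0595,0]
  ]
}}

```text
time: 4.8
ee_pos: [0.4303, -0.1086, 0.0034]
tcp_rot: [179.9, 0.0, 101.3]
wrist_force: [-1.5, -0.3, 0.3]
opening: 0.0801
grasp_force: 0.0
```

Emit:
{"op": "arm_command", "data": {
  "series": [
    [0,0,0,0],
    [0,0,0,0],
    [0,0,0,0],
    [0,0,0,0],
    [0,0,0,0]
  ],
  "hand": 0.03,
  "grip_force": 40
}}

```text
time: 5.3
ee_pos: [0.43, -0.1084, 0.0027]
tcp_rot: [179.9, 0.0, 101.3]
wrist_force: [-1.2, -0.3, 7.4]
opening: 0.0406
grasp_force: 40.8
```

Emit:
{"op": "arm_command", "data": {
  "series": [
    [0,0,-0.04,0],
    [0,0,-0.085,0],
    [0,0.01,-0.13,0],
    [0.005,0.03,-0.175,0],
    [0.012,0.05,-0.215,0]
  ]
}}

```text
time: 5.8
ee_pos: [0.4766, -0.0867, 0.2194]
tcp_rot: [179.9, 0.0, 101.2]
wrist_force: [0.1, -0.2, -1.1]
opening: 0.0408
grasp_force: 41.3
```

Emit:
{"op": "arm_command", "data": {
  "series": [
    [0.025,0.03,-0.01,0.06],
    [0.055,0.065,-0.02,0.13],
    [0.085,0.098,-0.022,0.2],
    [0.1036,0.117,-0.022,0.269],
    [0.1036,0.117,-0.022,0.269]
  ]
}}

```text
time: 6.3
ee_pos: [0.5719, 0.0404, 0.2377]
tcp_rot: [-179.9, -0.0, 85.9]
wrist_force: [-1.2, -0.5, -1.0]
opening: 0.0408
grasp_force: 41.3
```

Emit:
{"op": "arm_command", "data": {
  "series": [
    [0,0,0,0],
    [0,0,0,0],
    [0,0,0,0],
    [0,0,0,0],
    [0,0,0,0]
  ]
}}

```text
time: 6.8
ee_pos: [0.5704, 0.0371, 0.2391]
tcp_rot: [180.0, -0.0, 85.8]
wrist_force: [0.2, 0.4, -1.9]
opening: 0.0404
grasp_force: 41.3
```

```bash
python3 - <<'E'
from w import *
P,K,im=wrist("w3")
go(.5709,.0378,.166,85.9)
for l in [(0,35),(0,-35)]:
    a=np.radians(-94.09);c,s=np.cos(a),np.sin(a);l=np.array(l)/1e3
    print(proj(P,K,[.572+c*l[0]-s*l[1],.0538+s*l[0]+c*l[1],.155]))
E
```

```text
at [0.5704 0.0373 0.2391] [179.98  -0.    85.84] shift [0.0005 0.0004 0.0731] turn -0.001 t 6.85 F [-0.8  0.5 -0.9] q [ 4.  8. 14. 96.  0. 98.] open 0.0408 41.3
[367.1899541  177.90143997]
[264.50594027 178.16140872]
```

View pics/w3.png

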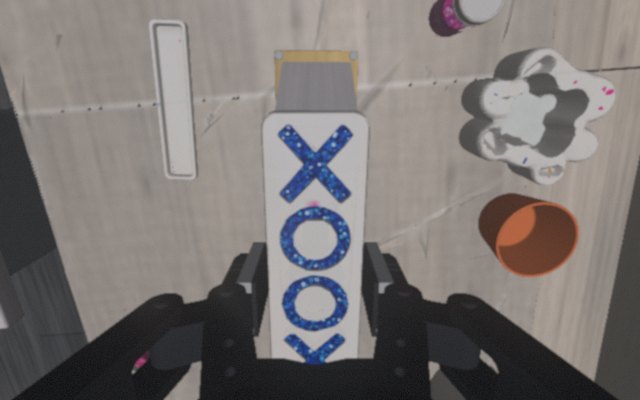

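```bash
python3 - <<'E'
from w import *
o=bot.get_obs();p=bot.camera("wrist");P=pose("wrist",p,o);K=p["camera_matrix"]
a=np.array([onz(P,K,q,.006) for q in [(274.5,50.5),(358,50.5)]]);print(a, np.linalg.norm(a[0]-a[1]))
m=a.mean(0);print("brink est",m[:2]+.099*np.array([np.cos(np.radians(-94.09)),np.sin(np.radians(-94.09))]))
P2={}
for c in ["scene","side"]:
    q=bot.camera(c);P2[c]=(pose(c,q),q["camera_matrix"]);cv2.imwrite(f"pics/{c}3.png",cv2.resize(q["color"][150:310,210:370],None,fx=3.7,fy=3.7,interpolation=cv2.INTER_CUBIC))
E
python3 -c "
import cv2,numpy as np
a=cv2.imread('pics/scene3.png');b=cv2.imread('pics/side3.png');cv2.imwrite('pics/both3.png',cv2.resize(np.hstack([a,b]),(800,400)))"
```

```text
[[0.53761436 0.15313061 0.006     ]
 [0.62229019 0.14687164 0.006     ]] 0.0849068422965902
brink est [0.57289126 0.05125325]
```

View pics/both3.png

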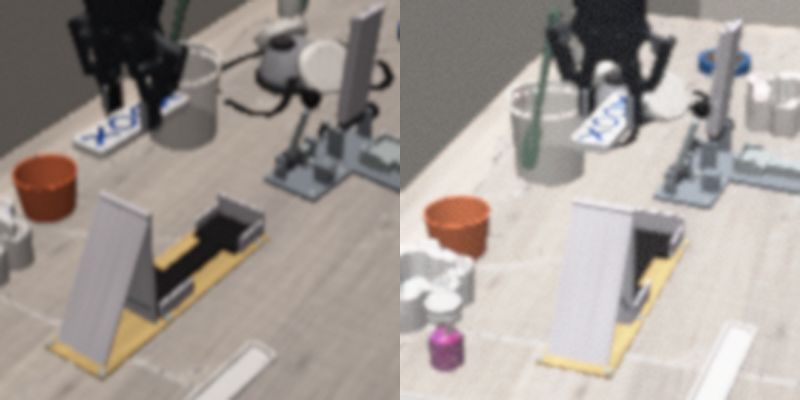

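Emit:
{"op": "arm_command", "data": {
  "series": [
    [-0.001,0.001,0.025,0],
    [-0.001,0.001,0.05,0],
    [-0.001,0.001,0.065,0],
    [-0.001,0.001,0.074,0],
    [-0.001,0.001,0.074,0]
  ]
}}

```text
time: 7.5
ee_pos: [0.571, 0.0366, 0.1637]
tcp_rot: [-179.9, 0.0, 85.9]
wrist_force: [0.8, 0.1, -0.6]
opening: 0.0406
grasp_force: 41.3
```

Emit:
{"op": "arm_command", "data": {
  "series": [
    [0,0,0,0],
    [0,0,0,0],
    [0,0,0,0],
    [0,0,0,0],
    [0,0,0,0]
  ]
}}

```text
time: 8.0
ee_pos: [0.5716, 0.0366, 0.1651]
tcp_rot: [180.0, -0.0, 85.9]
wrist_force: [0.3, -0.0, -0.5]
opening: 0.0405
grasp_force: 41.3
```

Emit:
{"op": "arm_command", "data": {
  "series": [
    [0,0,0,0],
    [0,0,0,0],
    [0,0,-0.01,0],
    [0,0,-0.04,0],
    [0,0,-0.08,0]
  ],
  "hand": 0.0854
}}

```text
time: 8.5
ee_pos: [0.5707, 0.0366, 0.2449]
tcp_rot: [-179.8, 0.0, 85.9]
wrist_force: [1.4, -0.2, 0.7]
opening: 0.0851
grasp_force: 0.0
```

Emit:
{"op": "arm_command", "data": {
  "series": [
    [-0.03,0,0,0],
    [-0.07,0,0,0],
    [-0.09,0,0,0],
    [-0.1,0,0,0],
    [-0.1,0,0,0]
  ]
}}

```text
time: 9.0
ee_pos: [0.5643, -0.0639, 0.2453]
tcp_rot: [180.0, -0.0, 85.8]
wrist_force: [0.3, 1.0, -1.7]
opening: 0.0852
grasp_force: 0.0
```

```bash
python3 - <<'E'
from w import *
P,K,im=wrist("w4")
go(.56,-.05,.1,85.9)
E
```

```text
at [ 0.5644 -0.063   0.2451] [ 1.7998e+02 -1.0000e-02  8.5830e+01] shift [ 0.0127 -0.0054  0.1451] turn -0.001 t 9.05 F [ 0.3 -0.4 -0.1] q [-6.  8. 15. 97.  0. 88.] open 0.0858 0.0
```

View pics/w4.png

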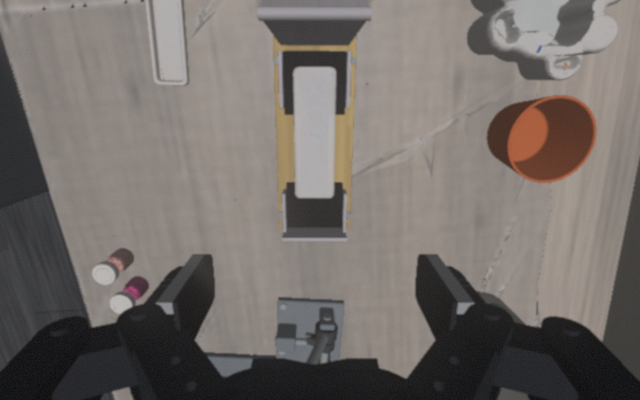

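```bash
python3 - <<'E'
from w import *
o=bot.get_obs();p=bot.camera("wrist");P=pose("wrist",p,o);K=p["camera_matrix"];im=p["color"]
g=cv2.cvtColor(im,cv2.COLOR_BGR2HSV)
m=((g[...,1]<40)&(g[...,2]>160)).astype(np.uint8);m[:62]=0;m[205:]=0;m[:,:288]=0;m[:,:288]=0;m[:,342:]=0
n,lab,st,ce=cv2.connectedComponentsWithStats(m);i=1+st[1:,4].argmax()
r=cv2.minAreaRect(np.argwhere(lab==i)[:,::-1].astype(np.float32));print(st[i],r)
b=cv2.boxPoints(r);w=np.array([onz(P,K,q,.027)[:2] for q in b]);print(w,w.mean(0));r2=cv2.minAreaRect((w*1000).astype(np.float32));print(r2)
a=np.radians(-94.09);print("catch",np.array([.5725,.052])+.104*np.array([np.cos(a),np.sin(a)]))
go(*w.mean(0),.012,85.8)
E
```

```text
[ 294   69   41  129 5029] ((314.0, 133.0), (128.0, 40.0), 90.0)
[[ 0.55050427  0.03280777]
 [ 0.59002813  0.02987507]
 [ 0.58236169 -0.10264112]
 [ 0.53839071 -0.09937985]] [ 0.5653212  -0.03483453]
((565.2846069335938, -34.831512451171875), (132.7215118408203, 44.0917854309082), 85.75820922851562)
catch [ 0.56508237 -0.05173514]
at [ 0.5644 -0.0625  0.245 ] [ 1.7999e+02 -2.0000e-02  8.5870e+01] shift [ 0.0276 -0.0011  0.233 ] turn 0.001 t 9.1 F [-0.5 -0.2 -0.9] q [-6.  8. 15. 97.  0. 88.] open 0.0852 0.0
```

Emit:
{"op": "arm_command", "data": {
  "series": [
    [0.008,-0.001,0.045,0],
    [0.018,-0.001,0.09,0],
    [0.0275,-0.001,0.135,0],
    [0.0275,-0.001,0.18,0],
    [0.0275,-0.001,0.2,0]
  ]
}}

```text
time: 9.6
ee_pos: [0.5631, -0.0337, 0.0403]
tcp_rot: [-179.7, -0.0, 86.0]
wrist_force: [0.3, -0.1, -0.2]
opening: 0.0853
grasp_force: 0.0
```

Emit:
{"op": "arm_command", "data": {
  "series": [
    [0,0,0.01,0],
    [0,0,0.02,0],
    [0,0,0.033,0],
    [0,0,0.033,0],
    [0,0,0.033,0]
  ]
}}

```text
time: 10.1
ee_pos: [0.5656, -0.0356, 0.0123]
tcp_rot: [180.0, -0.0, 85.9]
wrist_force: [0.2, 0.4, 0.3]
opening: 0.0854
grasp_force: 0.0
```

Emit:
{"op": "arm_command", "data": {
  "series": [
    [0,0,0,0],
    [0,0,0,0],
    [0,0,0,0],
    [0,0,0,0],
    [0,0,0,0]
  ],
  "hand": 0.03,
  "grip_force": 40
}}

```text
time: 10.6
ee_pos: [0.5657, -0.0357, 0.0125]
tcp_rot: [179.9, 0.0, 85.9]
wrist_force: [-2.0, -0.9, 5.6]
opening: 0.0414
grasp_force: 41.6
```

```bash
python3 - <<'E'
from w import *
P,K,im=wrist("w5")
a=np.radians(-7.33)
go(.4105,-.3651,.2,172.7)
E
```

```text
at [ 0.5658 -0.0357  0.0125] [179.93   0.    85.87] shift [-0.3398 -0.1309 -0.1876] turn -1.515 t 10.65 F [-1.4 -0.1  5.8] q [ -4.   9. -10.  71.  -0.  91.] open 0.0414 41.6
```

Emit:
{"op": "arm_command", "data": {
  "series": [
    [0,0,-0.045,0],
    [0,0,-0.09,0],
    [-0.01,-0.02,-0.13,0],
    [-0.03,-0.055,-0.16,0],
    [-0.055,-0.095,-0.18,0]
  ]
}}

```text
time: 11.15
ee_pos: [0.4675, -0.0831, 0.1932]
tcp_rot: [179.9, 0.0, 86.0]
wrist_force: [0.8, -0.7, -0.4]
opening: 0.041
grasp_force: 41.1
```

Emit:
{"op": "arm_command", "data": {
  "series": [
    [-0.034,-0.015,0,-0.148],
    [-0.069,-0.03,0,-0.296],
    [-0.103,-0.045,0,-0.444],
    [-0.138,-0.06,0,-0.592],
    [-0.172,-0.075,0,-0.74]
  ]
}}

```text
time: 11.65
ee_pos: [0.3813, -0.2474, 0.1911]
tcp_rot: [180.0, 0.0, 126.5]
wrist_force: [1.5, 0.4, -0.9]
opening: 0.0407
grasp_force: 41.1
```

Emit:
{"op": "arm_command", "data": {
  "series": [
    [-0.016,-0.015,0,-0.148],
    [-0.032,-0.03,0,-0.296],
    [-0.048,-0.045,0,-0.444],
    [-0.064,-0.06,0,-0.592],
    [-0.08,-0.076,0,-0.74]
  ]
}}

```text
time: 12.15
ee_pos: [0.3678, -0.3566, 0.1909]
tcp_rot: [180.0, -0.0, 168.9]
wrist_force: [0.7, -0.8, -1.1]
opening: 0.0409
grasp_force: 41.1
```

Emit:
{"op": "arm_command", "data": {
  "series": [
    [0,0,0,-0.035],
    [0,0,0,-0.035],
    [0,0,0,-0.035],
    [0,0,0,-0.035],
    [0,0,0,-0.035]
  ]
}}

```text
time: 12.65
ee_pos: [0.3682, -0.3554, 0.1913]
tcp_rot: [-180.0, 0.0, 170.5]
wrist_force: [-0.0, 0.2, -1.3]
opening: 0.0407
grasp_force: 41.1
```

```bash
python3 - <<'E'
from w import *
P,K,im=wrist("w6")
go(.4105,-.3651,.12,172.7)
a=np.radians(-7.33);c,s=np.cos(a),np.sin(a)
for l in [(0,0,28),(-83,45,10),(-83,-45,10),(75,45,10),(75,-45,10),(75,138,10),(161,138,10),(112,0,46),(99,112,137),(-72.5,25.5,36),(72.5,25.5,36)]:
    l=np.array(l)/1e3;print(l,proj(P,K,[.4105+c*l[0]-s*l[1],-.3651+s*l[0]+c*l[1],l[2]]).round(1))
E
```

```text
at [ 0.3682 -0.3554  0.1913] [-1.7999e+02  1.0000e-02  1.7055e+02] shift [-0.0433 -0.0026  0.0713] turn -0.038 t 12.7 F [-0.   0.2 -0.8] q [-44.  -1.  -0.  90.   0. -35.] open 0.0408 41.1
[0.    0.    0.028] [312.2 219.6]
[-0.083  0.045  0.01 ] [356.9 127.7]
[-0.083 -0.045  0.01 ] [260.7 131.4]
[0.075 0.045 0.01 ] [357.4 277.8]
[ 0.075 -0.045  0.01 ] [273.1 280.7]
[0.075 0.138 0.01 ] [444.9 274.8]
[0.161 0.138 0.01 ] [439.5 342.2]
[0.112 0.    0.046] [316.6 331.1]
[0.099 0.112 0.137] [470.2 394.6]
[-0.0725  0.0255  0.036 ] [338.1 143.8]
[0.0725 0.0255 0.036 ] [340.8 289.9]
```

View pics/w6.png

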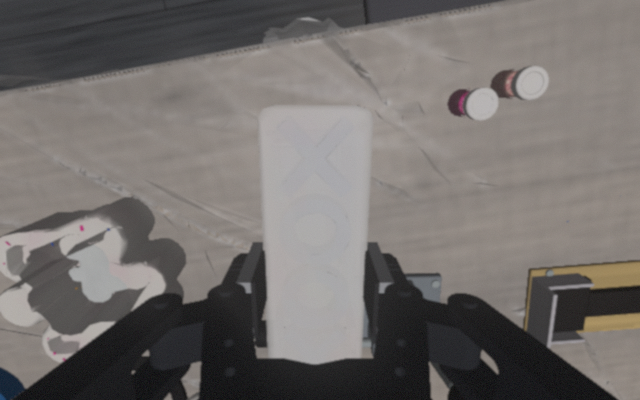

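Emit:
{"op": "arm_command", "data": {
  "series": [
    [0.01,0.03,0,-0.02],
    [0.02,0.06,0,-0.038],
    [0.035,0.1,0,-0.038],
    [0.035,0.1,0,-0.038],
    [0.035,0.1,0,-0.038]
  ]
}}

```text
time: 13.2
ee_pos: [0.3502, -0.2509, 0.1917]
tcp_rot: [-179.9, 0.1, 172.8]
wrist_force: [0.7, -0.8, -1.6]
opening: 0.0409
grasp_force: 41.2
```

Emit:
{"op": "arm_command", "data": {
  "series": [
    [0,0,0,0],
    [0,0,0,0],
    [0,0,0,0],
    [0,0,0,0],
    [0,0,0,0]
  ]
}}

```text
time: 13.7
ee_pos: [0.35, -0.2516, 0.191]
tcp_rot: [180.0, -0.0, 172.7]
wrist_force: [0.2, -0.2, -0.6]
opening: 0.041
grasp_force: 41.2
```

```bash
python3 - <<'E'
from w import *
P,K,im=wrist("w7")
cv2.imwrite("pics/w7c.png",cv2.resize(im[90:290,60:320],None,fx=3,fy=3,interpolation=cv2.INTER_CUBIC))
go(.4105,-.3651,.12,172.7)
np.savez("w7.npz",c=P[0],R=P[1],K=K)
a=np.radians(-7.33);c,s=np.cos(a),np.sin(a)
for l in [(-83,45,10),(-83,-45,10),(75,45,10),(75,138,10)]:
    l=np.array(l)/1e3;print(l,((proj(P,K,[.4105+c*l[0]-s*l[1],-.3651+s*l[0]+c*l[1],l[2]])-[60,90])*3).round(1))
E
```

```text
at [ 0.35   -0.2516  0.1911] [ 1.7999e+02 -1.0000e-02  1.7270e+02] shift [-0.0745 -0.1049  0.071 ] turn -0.0 t 13.75 F [-0.5 -0.2 -0.2] q [-36. -12. -10.  91.   0. -28.] open 0.041 41.2
[-0.083  0.045  0.01 ] [577.3 217.7]
[-0.083 -0.045  0.01 ] [295.9 218. ]
[0.075 0.045 0.01 ] [600.3 644.8]
[0.075 0.138 0.01 ] [855.7 644.4]
```

View pics/w7c.png

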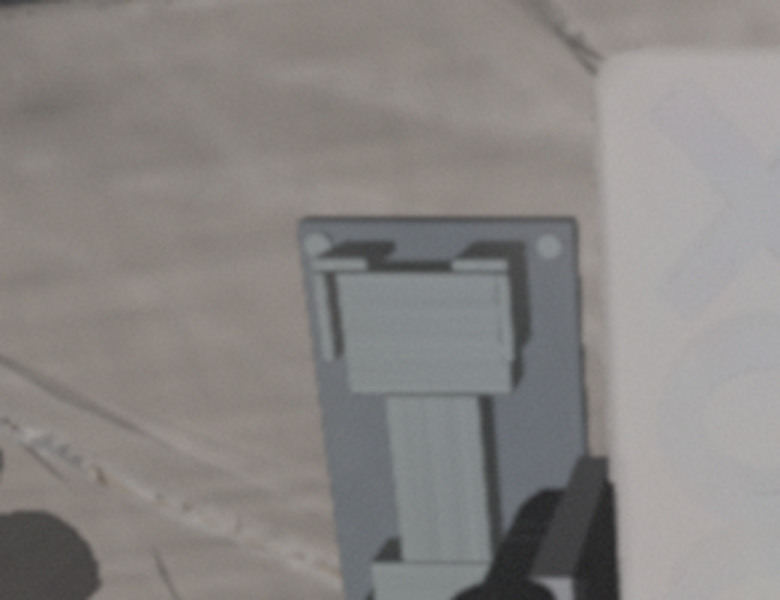

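```bash
python3 - <<'E'
from h import *
d=np.load("w7.npz");P=(d["c"],d["R"]);K=d["K"]
a=np.radians(-7.33);c,s=np.cos(a),np.sin(a)
for q,z in [((300,218),.01),((576,218),.01),((342,590),.01),((387,398),.028),((402,560),.028),((478,398),.028),((493,560),.028),((430,273),.028)]:
    w=onz(P,K,np.array(q)/3+[60-.3,90-.3],z)[:2]-[.4105,-.3651];print(q,(1e3*np.array([c*w[0]+s*w[1],-s*w[0]+c*w[1]])).round(1))
E
```

```text
(300, 218) [-83.3 -44. ]
(576, 218) [-83.2  44.3]
(342, 590) [ 51.8 -46.6]
(387, 398) [-28.7 -15.6]
(402, 560) [ 29.4 -16.8]
(478, 398) [-28.6  13.3]
(493, 560) [29.4 13.6]
(430, 273) [-69.7   1.9]
```

```bash
python3 - <<'E'
from h import *
p=bot.camera("wrist");T=p["T_tool_cam"];K=p["camera_matrix"]
im=p["color"];g=cv2.cvtColor(im,cv2.COLOR_BGR2GRAY)
col=g[80:140,300:330].mean(1);print(np.round(np.diff(col)).astype(int).tolist())
for q in [(264,150),(368,150),(316,106),(316,112)]:
    c,d=ray((T[:3,3],T[:3,:3]),K,q);print(q,[ (c+d*(z-c[2])/d[2]).round(4).tolist() for z in (-.0145,-.009)])
for r in (140,230): print(r,np.round(np.diff(g[r-5:r+5,250:385].mean(0))).astype(int).tolist())
E
```

```text
[0, 0, 0, 0, -1, 0, 0, 0, 1, 0, 1, 1, 0, 0, -1, -1, -1, 0, 0, 0, 0, 0, 0, 1, 3, 5, 4, 4, 3, 2, 1, 0, 0, 0, 0, 0, 0, 0, 0, 0, 0, 0, 0, 0, 0, 0, 0, 0, -1, 0, 0, 0, -1, 0, -1, 0, 0, 0, 0]
(264, 150) [[0.0527, -0.0193, -0.0145], [0.0518, -0.0201, -0.009]]
(368, 150) [[0.0527, 0.0199, -0.0145], [0.0518, 0.0207, -0.009]]
(316, 106) [[0.0688, 0.0003, -0.0145], [0.0685, 0.0003, -0.009]]
(316, 112) [[0.0666, 0.0003, -0.0145], [0.0663, 0.0003, -0.009]]
140 [0, 1, 0, 0, 1, 1, 3, 5, 5, 4, 6, 4, 3, 1, 0, 0, 0, 0, -1, 0, 0, 0, 0, 0, 0, 0, 0, 0, 0, 0, 0, 0, 0, -1, 0, 0, -1, 0, -1, 0, -1, 0, 0, -1, 1, 0, 0, 0, 0, 0, 0, 0, 0, 0, 0, 0, 0, 0, 0, 1, 0, 0, 1, 0, 0, 0, -1, -1, 0, -1, 0, -1, -1, 0, -1, 0, 1, 1, 0, 1, 0, 0, -1, 1, 0, 0, 0, 0, 0, 0, 1, 0, 0, 0, 1, 1, 1, 0, 1, 0, 0, 1, 0, 0, 0, 1, 1, -1, 1, -1, -1, 0, 0, -1, -1, 0, -2, -2, -2, -3, -2, 1, -2, -4, -4, -3, 1, 0, 0, 0, 0, -1, 0, -1]
230 [1, -2, -8, -14, 6, 25, 12, 3, 0, 0, 4, 8, 7, 4, 6, 5, 3, 2, 0, 0, -1, 0, 0, -1, 0, 0, -1, 0, -1, 0, -1, 0, 1, -1, 1, 0, -1, 1, 0, -1, 0, 0, 0, 0, 1, 0, 1, 0, -1, 0, 0, 0, 0, 0, 0, 0, 0, 0, 0, 0, 0, -1, 1, -1, 0, 0, 0, 0, -1, 0, 0, 0, 0, 0, 0, 0, 0, 0, 0, 0, 0, 1, -1, -1, -2, 0, -1, 1, 1, 0, 0, -1, 1, 0, 0, 0, 0, 0, 0, 1, 2, 0, 1, 0, -1, 0, 0, 1, -1, -1, 0, -1, -1, -2, -3, -5, -7, -11, -7, 0, 0, -1, -1, 0, 0, 0, 1, 0, 0, 2, 0, 0, 0, 1]
```

Emit:
{"op": "arm_command", "data": {
  "series": [
    [-0.02,-0.028,0,0],
    [-0.045,-0.063,0.0,0.005],
    [-0.068,-0.096,0.02,0.009],
    [-0.0755,-0.106,0.05,0.009],
    [-0.0755,-0.106,0.09,0.009]
  ]
}}

```text
time: 14.3
ee_pos: [0.4127, -0.3683, 0.1007]
tcp_rot: [-179.9, 0.1, 172.1]
wrist_force: [0.4, 0.2, -0.6]
opening: 0.041
grasp_force: 41.3
```

Emit:
{"op": "arm_command", "data": {
  "series": [
    [0,0,0.02,0],
    [0,0,0.04,0],
    [0,0,0.05,0],
    [0,0,0.05,0],
    [0,0,0.05,0]
  ]
}}

```text
time: 14.8
ee_pos: [0.4118, -0.3663, 0.0521]
tcp_rot: [-180.0, 0.0, 172.2]
wrist_force: [0.8, 0.1, -0.7]
opening: 0.0413
grasp_force: 41.2
```

```bash
python3 - <<'E'
from h import *
go(.4112,-.3662,.026,172.2)
E
```

```text
at [ 0.4118 -0.3663  0.0521] [-1.7997e+02  5.0000e-02  1.7220e+02] shift [0.0006 0.0001 0.0261] turn 0.0 t 14.8 F [ 0.8  0.1 -0.7] q [-42.   5.  -9.  75.   0. -34.] open 0.0413 41.2
```

Emit:
{"op": "arm_command", "data": {
  "series": [
    [0,0,0.008,0],
    [0,0,0.014,0],
    [0,0,0.019,0],
    [0,0,0.023,0],
    [0,0,0.025,0]
  ]
}}

```text
time: 15.3
ee_pos: [0.4113, -0.3659, 0.0257]
tcp_rot: [180.0, -0.0, 172.2]
wrist_force: [0.3, 0.1, 0.1]
opening: 0.0406
grasp_force: 41.3
```

Emit:
{"op": "arm_command", "data": {
  "series": [
    [0,0,0.001,0],
    [0,0,0.001,0],
    [0,0,0.001,0],
    [0,0,0.001,0],
    [0,0,0.001,0]
  ]
}}

```text
time: 15.8
ee_pos: [0.4115, -0.3661, 0.0255]
tcp_rot: [-180.0, 0.0, 172.2]
wrist_force: [-2.2, 2.0, 3.7]
opening: 0.0411
grasp_force: 41.9
```

Emit:
{"op": "arm_command", "data": {
  "series": [
    [0,0,0,0],
    [0,0,0,0],
    [0,0,0,0],
    [0,0,0,0],
    [0,0,0,0]
  ],
  "hand": 0.08
}}

```text
time: 16.3
ee_pos: [0.4114, -0.3661, 0.0251]
tcp_rot: [180.0, -0.0, 172.2]
wrist_force: [0.2, -0.0, 0.1]
opening: 0.0801
grasp_force: 0.0
```

Emit:
{"op": "arm_command", "data": {
  "series": [
    [0,0,-0.03,0],
    [0,0,-0.07,0],
    [0,0,-0.11,0],
    [0.02,0,-0.15,0],
    [0.05,0,-0.18,0]
  ]
}}

```text
time: 16.8
ee_pos: [0.3623, -0.3594, 0.2075]
tcp_rot: [-179.9, 0.1, 172.3]
wrist_force: [-0.2, -0.1, 0.7]
opening: 0.0801
grasp_force: 0.0
```

```bash
python3 - <<'E'
from w import *
P,K,im=wrist("w8")
np.savez("w8.npz",c=P[0],R=P[1],K=K)
go(.35,-.25,.2,172.2)
E
```

```text
at [ 0.3593 -0.3594  0.2128] [-179.74    0.25  172.21] shift [0.0241 0.1072 0.0122] turn 0.0 t 16.85 F [-0.  -2.3  6.5] q [-45.  -1.   1.  93.  -0. -37.] open 0.0802 0.0
```

View pics/w8.png

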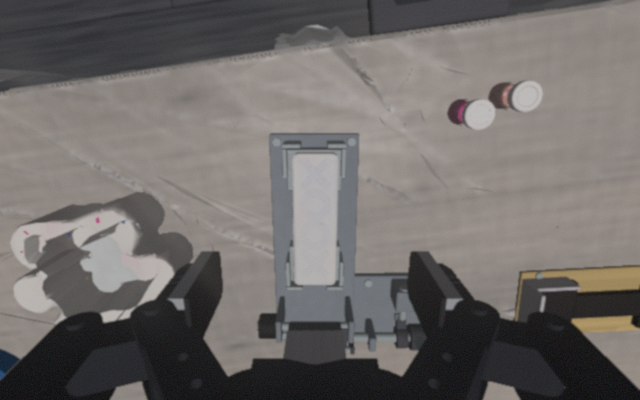

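Emit:
{"op": "arm_command", "data": {
  "series": [
    [0,0.045,0,0],
    [-0.015,0.09,0.01,0],
    [-0.045,0.112,0.04,0],
    [-0.08,0.112,0.07,0],
    [-0.098,0.112,0.0835,0]
  ],
  "hand": 0.0
}}

```text
time: 17.35
ee_pos: [0.4755, -0.2604, 0.1189]
tcp_rot: [180.0, -0.1, 172.3]
wrist_force: [0.2, 0.2, -0.2]
opening: 0.0069
grasp_force: 0.0
```

Emit:
{"op": "arm_command", "data": {
  "series": [
    [0,0,0,0],
    [0,0,0,0],
    [0,0,0,0],
    [0,0,0,0],
    [0,0,0,0]
  ]
}}

```text
time: 17.85
ee_pos: [0.474, -0.262, 0.1227]
tcp_rot: [-180.0, 0.1, 172.2]
wrist_force: [-0.3, -0.5, 0.1]
opening: 0.0001
grasp_force: 0.0
```

```bash
python3 - <<'E'
from w import *
go(.4745,-.262,.122,172.2)
P2={}
ims=[]
for c in ["scene","side"]:
    q=bot.camera(c);P=pose(c,q);K=q["camera_matrix"]
    print(c,proj(P,K,[.524,-.269,.137]),[d["location"] for d in bot.mark_of(c,"lever_knob")[:1]])
    ims.append(cv2.resize(q["color"][140:240,280:380],None,fx=4,fy=4,interpolation=cv2.INTER_CUBIC))
cv2.imwrite("pics/both8.png",np.hstack(ims))
E
```

```text
at [ 0.474  -0.262   0.1227] [-1.7997e+02  8.0000e-02  1.7216e+02] shift [-0.0005  0.      0.0007] turn -0.001 t 17.85 F [-0.3 -0.5  0.1] q [-29.   3.  -4.  83.  -0. -21.] open 0.0001 0.0
scene [334.73781838 189.61416457] [[335.1, 184.7]]
side [331.17451081 193.68857813] [[304.7, 259.8]]
```

View pics/both8.png

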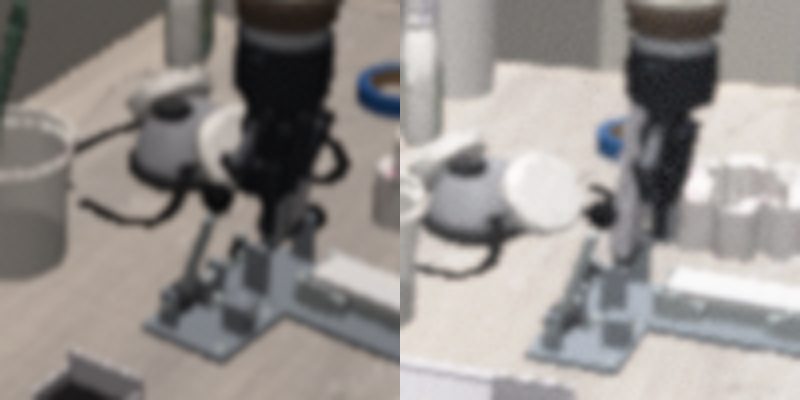

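Emit:
{"op": "arm_command", "data": {
  "series": [
    [-0.012,0,0,0],
    [-0.024,0,0,0],
    [-0.034,0,0,0],
    [-0.042,0,0,0],
    [-0.05,0,0,0]
  ]
}}

```text
time: 18.55
ee_pos: [0.5231, -0.2682, 0.1218]
tcp_rot: [180.0, -0.2, 172.2]
wrist_force: [-14.9, 3.2, 11.6]
opening: 0.0002
grasp_force: 7.8
```

Emit:
{"op": "arm_command", "data": {
  "series": [
    [-0.01,0,0,0],
    [-0.02,0,0,0],
    [-0.03,0,0,0],
    [-0.04,0,0,0],
    [-0.048,0,0,0]
  ]
}}

```text
time: 19.05
ee_pos: [0.5723, -0.2749, 0.1213]
tcp_rot: [180.0, -0.0, 172.2]
wrist_force: [-0.7, -0.1, -0.5]
opening: 0.0
grasp_force: 0.2
```

```bash
python3 - <<'E'
from w import *
go(.4745,-.262,.122,172.2)
q=bot.camera("scene");bot.camera("side")
a=np.radians(-7.8)
for c in ["scene","side"]:
    q=bot.camera(c);P=pose(c,q);K=q["camera_matrix"]
    print(c,"float exp",proj(P,K,[.6013,-.2798,.137]),"hold",proj(P,K,[.524,-.269,.137]),[(d["location"],d["confidence"]) for d in bot.mark_of(c,"lever_knob")[:2]],[(d["location"],d["confidence"]) for d in bot.find_in(c,"platen")[:1]])
E
```

```text
at [ 0.5723 -0.2749  0.1213] [ 1.7999e+02 -2.0000e-02  1.7222e+02] shift [ 0.0986 -0.0004 -0.0007] turn 0.0 t 19.05 F [-0.7 -0.1 -0.5] q [-26.  16.  10.  85.   0. -18.] open 0.0 0.2
scene float exp [315.69361684 182.31213564] hold [334.73781838 189.61416457] [([318.1, 179.7], 0.78)] [([358.4, 175.6], 0.74)]
side float exp [309.69002525 190.13727102] hold [331.17451081 193.68857813] [([313.0, 192.7], 0.79)] [([338.4, 182.9], 0.8)]
```

Emit:
{"op": "arm_command", "data": {
  "series": [
    [0.015,0.0,0,0],
    [0.03,0.01,-0.03,0],
    [0.05,0.03,-0.07,0],
    [0.07,0.06,-0.11,0],
    [0.09,0.1,-0.14,0]
  ]
}}

```text
time: 19.95
ee_pos: [0.4968, -0.1693, 0.2599]
tcp_rot: [-180.0, 0.1, 172.1]
wrist_force: [1.9, 0.8, 0.5]
opening: 0.0001
grasp_force: 0.0
```

Emit:
{"op": "arm_command", "data": {
  "series": [
    [0,0,0,0],
    [0,0,0,0],
    [0,0,0,0],
    [0,0,0,0],
    [0,0,0,0]
  ]
}}

```text
time: 20.45
ee_pos: [0.4976, -0.1701, 0.2562]
tcp_rot: [180.0, -0.1, 172.1]
wrist_force: [0.1, 0.8, -0.7]
opening: 0.0002
grasp_force: 0.0
```

Emit:
{"op": "arm_command", "data": {
  "series": [
    [0,0,0,0],
    [0,0,0,0],
    [0,0,0,0],
    [0,0,0,0],
    [0,0,0,0]
  ]
}}

```text
time: 20.95
ee_pos: [0.4977, -0.1695, 0.2574]
tcp_rot: [-180.0, 0.0, 172.2]
wrist_force: [0.3, 0.5, 0.5]
opening: -0.0003
grasp_force: 0.0
```

Emit:
{"op": "arm_command", "data": {
  "series": [
    [0,0,0,0],
    [0,0,0,0],
    [0,0,0,0],
    [0,0,0,0],
    [0,0,0,0]
  ]
}}

```text
time: 21.45
ee_pos: [0.4977, -0.1695, 0.2574]
tcp_rot: [180.0, 0.0, 172.2]
wrist_force: [0.8, -0.3, 0.8]
opening: -0.0002
grasp_force: 0.0
```

Emit:
{"op": "arm_command", "data": {
  "series": [
    [0,0,0,0],
    [0,0,0,0],
    [0,0,0,0],
    [0,0,0,0],
    [0,0,0,0]
  ]
}}

```text
time: 21.95
ee_pos: [0.4977, -0.1695, 0.2574]
tcp_rot: [-180.0, 0.0, 172.2]
wrist_force: [0.4, -0.1, -0.2]
opening: 0.0004
grasp_force: 0.0
```

Emit:
{"op": "arm_command", "data": {
  "series": [
    [0,0,0,0],
    [0,0,0,0],
    [0,0,0,0],
    [0,0,0,0],
    [0,0,0,0]
  ]
}}

```text
time: 22.45
ee_pos: [0.4977, -0.1695, 0.2574]
tcp_rot: [-180.0, 0.0, 172.2]
wrist_force: [0.6, 0.1, 0.2]
opening: -0.0004
grasp_force: 0.0
```

Emit:
{"op": "arm_command", "data": {
  "series": [
    [0,0,0,0],
    [0,0,0,0],
    [0,0,0,0],
    [0,0,0,0],
    [0,0,0,0]
  ]
}}

```text
time: 22.95
ee_pos: [0.4977, -0.1695, 0.2574]
tcp_rot: [-180.0, 0.0, 172.2]
wrist_force: [0.7, 0.5, 0.8]
opening: 0.0002
grasp_force: 0.0
```

Emit:
{"op": "arm_command", "data": {
  "series": [
    [0,0,0,0],
    [0,0,0,0],
    [0,0,0,0],
    [0,0,0,0],
    [0,0,0,0]
  ]
}}

```text
time: 23.45
ee_pos: [0.4977, -0.1695, 0.2574]
tcp_rot: [-180.0, 0.0, 172.2]
wrist_force: [0.1, 0.4, 0.3]
opening: -0.0002
grasp_force: 0.0
```

Emit:
{"op": "arm_command", "data": {
  "series": [
    [0,0,0,0],
    [0,0,0,0],
    [0,0,0,0],
    [0,0,0,0],
    [0,0,0,0]
  ]
}}

```text
time: 23.95
ee_pos: [0.4977, -0.1695, 0.2574]
tcp_rot: [180.0, 0.0, 172.2]
wrist_force: [-0.4, 0.3, 0.5]
opening: 0.0006
grasp_force: 0.0
```

Emit:
{"op": "arm_command", "data": {
  "series": [
    [0,0,0,0],
    [0,0,0,0],
    [0,0,0,0],
    [0,0,0,0],
    [0,0,0,0]
  ]
}}

```text
time: 24.45
ee_pos: [0.4977, -0.1695, 0.2574]
tcp_rot: [180.0, 0.0, 172.2]
wrist_force: [-0.2, 0.0, -0.8]
opening: 0.0001
grasp_force: 0.0
```

```bash
python3 - <<'E'
from w import *
ims=[]
for c in ["scene","side"]:
    q=bot.camera(c);P=pose(c,q);K=q["camera_matrix"]
    print(c,"float exp",proj(P,K,[.6013,-.2798,.137]),[(d["location"],d["confidence"]) for d in bot.mark_of(c,"lever_knob")[:2]],[(d["location"],d["confidence"]) for d in bot.find_in(c,"platen")[:1]])
    ims.append(cv2.resize(q["color"][140:265,290:415],None,fx=3.2,fy=3.2,interpolation=cv2.INTER_CUBIC))
cv2.imwrite("pics/both9.png",np.hstack(ims))
go(.5,-.2,.3,172)
E
```

```text
scene float exp [315.69361684 182.31213564] [([319.3, 179.5], 0.75), ([261.0, 227.6], 0.19)] [([378.0, 203.9], 0.86)]
side float exp [309.69002525 190.13727102] [([313.3, 192.5], 0.68)] [([360.7, 209.1], 0.88)]
at [ 0.4977 -0.1695  0.2574] [-180.     0.   172.2] shift [-0.0064 -0.0299 -0.0426] turn 0.004 t 24.75 F [ 0.2 -0.7 -0.2] q [-19.   2.  10.  98.  -0. -11.] open -0.0001 0.0
```

```bash
python3 - <<'E'
from w import *
a=np.radians(-7.8);ex=np.array([np.cos(a),np.sin(a),0]);ey=np.array([-np.sin(a),np.cos(a),0]);O=np.array([.4104,-.3661,0])
for c in ["scene","side"]:
    q=bot.camera(c);P=pose(c,q);K=q["camera_matrix"];im=q["color"]
    for t in (0,.5,.58,.62,.66,.7,.72): print(c,t,proj(P,K,O+ex*(.138+.112*np.sin(t-.36))+ey*.112+[0,0,.032+.112*np.cos(t-.36)]).round(1))
    e=proj(P,K,O+ex*.170+ey*.112+[0,0,.137]).round().astype(int)
    g=im.max(2)[e[1]-14:e[1]+15,e[0]-14:e[0]+15];m=(g<60).astype(np.uint8)
    n,l,s,ce=cv2.connectedComponentsWithStats(m);print([(s[i].tolist(),(ce[i]+e-14).round(1)) for i in range(1,n) if s[i,4]>8])
    print("\n".join("".join("#" if v<45 else "+" if v<80 else "." for v in r) for r in g))
    print("platen front edge level exp",proj(P,K,O-ex*.06+[0,0,.045]).round(),[d["location"] for d in bot.find_in(c,"platen")[:1]])
E
```

```text
scene 0 [334.9 189.8]
scene 0.5 [321.3 182.9]
scene 0.58 [319.2 182.6]
scene 0.62 [318.1 182.5]
scene 0.66 [317.1 182.4]
scene 0.7 [316.1 182.4]
scene 0.72 [315.6 182.4]
[([10, 10, 19, 15, 107], array([321.6, 184.3]))]
............+..++++##++++++..
...........++......++........
.........++++................
.............................
.............................
.............................
.............................
.............................
.............................
..........+..................
..........++++++.............
..........######+............
..........#######+....+++++..
..........#######+...++###+..
..........+#######+.++####++.
...........#######++++####+++
...........+################+
.............+++############+
.................+++####++++.
....................+##+.....
....................+#+......
....................+#+......
+..................+#+.......
.++...............+++........
..+++.............++.........
....+++......................
.............+++.............
.............................
.............................
platen fron
[... 525 characters left out ...]
.............
.............................
.............................
.............................
............++...............
..........+#+++..............
.........+####+..............
.........+####+..............
.........++###+..............
..........++++...............
......+......................
.....+++.....................
.....+++.....................
.....++++++..................
...++++++++..................
+++++++++....................
+++++++......................
.....++......................
.....+.......................
.....+.......................
.....+.......................
....+........................
platen front edge level exp [382. 213.] [[356.2, 209.8]]
```

```bash
python3 -c "
from workcell import bot
print(bot.job_done())"
```

```text
the job is handed in; nothing more can be done
None
```

I flipped the strip mould over the ramp, laid it face down between the press stops and pushed the lever into float; the last camera readings put the lever home and the platen down on the mould (not viewed as a picture), and I handed the job in at about 25 s with no verdict returned.

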